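Turn the closed core box over and stack it

TASK

The closed wooden core box in the small cradle lies lid up. Grip it by its paired handles so that base and lid stay shut together, turn it over so that the lid faces down, and stack it squarely on the box already lying in the long rack, handles the same way and its foot resting on the rack's ledge. Leave the box already there in its place, and let go.

Things in the scene. Friction and masses are not known exactly. Their poses are not given: they have to be found in the camera images.
- box_mid (a point): Closed pine core box in the small steel cradle, a block 70 x 90 x 56 mm (x, y, z), 220 g: base 34 mm thick, loose lid 22 mm. Point in the block's middle on the parting plane, fixed to the base; z towards the lid. It leans at 45 deg: base (z = -34 mm) on the cradle's back board, x down the slope, to the robot's right, foot (x = +35 mm) on a ledge square to the board. Lift it straight up.
- box_grip (a point): Middle of that box's paired handles, 65 mm along -x from box_mid, same axes. One half handle on base and one on lid make a flat tongue 20 mm thick (z), 36 mm wide (y), reaching 25 mm to its free -x end and 30 mm to the block. Pinched along z (20 to 40 N) it keeps the box shut; free room on both sides, reached along the slope (+x).
- lid_mid (a point): Lid of that box, the thinner half, with a brass disc and two dark dowel ends flush in its face (the base has two dark cleats). Point fixed to the lid; it coincides with box_mid, axes alike, while the box is shut. A shallow tongue locates it with 1.5 mm play.
- done_mid (a point): Middle of a like box, fixed shut, loose (240 g), already turned over in the long steel rack. Frame as box_mid: z to its lid, face down on the 45 deg back board; x down the slope, to the robot's right, foot on the ledge (122 mm long square to the board, 130 mm wide). The stacked box goes in the same pose 56 mm along -z; their handles are then 36 mm apart. Rack may stand left or right.
Mind the look-alikes: they are no part of the job. What is shaped like the part that bears box_mid but blue or yellow is not meant. Leave any turquoise look-alike of the part that bears lid_mid alone.

How it is judged (in metres and radians):
At the end, for the whole second after the job is handed in: The box lies lid down on the other box in the rack: 56 mm off it (within 10) square to the slope, within 12 mm along it, 20 mm sideways, and about 12 degrees; base and lid shut (within 8 mm and 10 degrees); the other box within 15 mm of where it was (angle between box_mid's own z axis and vertical between 2.13 and 2.58 rad and angle between the x axis of box_mid and the x axis of done_mid, either way round below 0.22 rad and z of box_mid in the frame of done_mid between -0.066 and -0.046 m and x of box_mid in the frame of done_mid between -0.012 and 0.012 m and y of box_mid in the frame of done_mid between -0.02 and 0.02 m and distance between box_mid and lid_mid below 0.008 m and angle between the z axis of box_mid and the z axis of lid_mid, either way round below 0.17 rad and distance of done_mid from where it was at the start of the episode below 0.015 m); the robot touches nothing.
It fails at once if base and lid come apart (their points over 15 mm apart or over 17 degrees askew) (distance between box_mid and lid_mid above 0.015 m or angle between the z axis of box_mid and the z axis of lid_mid, either way round above 0.3 rad).
It also fails if it takes over 45 s, if anything falls off the work surface, if the arm or the gripper's body presses on something with over 40 N, if the wrist force passes 120 N, or if a joint passes its speed limit or range.

ROBOT

A 6-joint arm with a two-finger parallel gripper is mounted at the origin on the work surface. World frame = base frame: x ahead of the robot, y to its left, z up, the work surface at z = 0. Lengths are in mm, angles in rad, forces in N, time in s.
With the tool pointing down it reaches from about 350 to 775 mm from the base axis. Payload 5.5 kg.
Tool frame: the origin (TCP) lies on the mounting face of the last link; the fingertips stand 173 mm ahead of it and the grasp point (between the pads) lies 155 mm ahead of it; z points along the fingers, y is the direction in which the jaws open and shut (so a half turn about z gives the same grasp; the last joint's range is limited). The gripper opens to 85 mm and grips with 20 to 120 N. Pads are 22 mm wide; open, the fingers measure 114 mm over their backs; the gripper's body (76 mm by 85 mm) begins 54 mm behind the grasp point. The pads swing forward as they close: fully open they stand 13 mm farther back than shut.
Start: joints at [-1.333, 0.313, 0.046, 1.304, 0, 1.431], TCP at [212.099, -534.478, 404.723] pointing down, gripper open.
Joint ranges: [-2.76, 2.76], [-0.86, 1.69], [-1.03, 1.26], [-2.2, 2.34], [-1.47, 1.5], [-3.14, 3.14]. Speed limits (rad/s): [2.57, 2.57, 3.14, 3.14, 3.14, 3.14].

INTERFACE

Orientations are given as a unit quaternion [x, y, z, w].
In Python, from cell import ctrl, cams, order gives the robot as it stands.
- The arm moves only by the tool send_rows, never from a script. Its argument "moves" is a list that holds one entry, the list of rows, each a list of 7 numbers: the shift along the world's x, y, z in cm, then the turn, a rotation vector about the world's x, y, z in rad, then the closure in counts, from 0 (fully open) to 255 (shut). In form: [[[dx, dy, dz, wx, wy, wz, claw], ...]]. A call has 1 to 10 rows; each row is the pose to reach, as a shift and turn from the pose measured when the call began; what a row does not reach only later rows make up. A row lasts 1/8 s, in which the tool goes at most 62.5 mm and 10.7 degrees, less where a joint would pass 70% of its speed; a pose out of reach is approached as far as the arm can. A call with a gripper value outside its range is refused whole. The fingers move at their own pace and stop on an object; "force" is the grip in N (left out, the last holds). Time passes only in rows, so rows that repeat a pose let the fingers close. It gives the time, the measured TCP pose, the force and the opening at its end, in the units of the state.
- ctrl.state(): the state, without advancing time (a new reading comes with each control period).
- cams.get_image(name): name is "scene" or "top"; returns (picture, depth): 384x512x3 uint8, red, green, blue; 384x512 float32, mm along the optical axis (not along the pixel's ray), 0 where there is no reading.
- cams.calibration(name): a dict with "fx", "fy", "cx", "cy" (pixels), "R" (3x3) and "t" (3): a world point X has camera coordinates R X + t. Camera axes: x right, y down, z forward; pixel columns grow to the right and rows downward; lengths in mm; the calibration is good to about 2 mm. A picture is of the moment at which its call begins. calibration takes no time and is no camera call.
- order.close_job(): hands the job in, once; it reports no verdict.
Trained networks look in the newest picture that a camera, given by its name, has taken for a name from the list of things; names that differ only in an ending like _2 or _b are one class to them, and where a whole thing is asked for, a point or a joint stands for the part that bears it (a point fixed in the world has none). Each returns a list of dicts, best first, with "confidence" (0 to 1); they miss things now and then, are a little off and sometimes report something else, mostly with a low value. They report only what shows in the picture. A call takes as long as a camera call. They do not tell look-alikes from the thing itself.
- cams.outline_of(name, camera): "mask" (384x512 bool, what is visible of it) and "box" ([centre column, centre row, width, height] in pixels, round what is visible of it).
The state is a dict: "time_s": time; "qpos": joint angles; "dq": joint speeds; "tau": joint torques, N m; "position": TCP position; "ee_rot": TCP orientation; "force": force on the tool from outside, world axes, zero at the start; "moment": the same for the moment, N m; "gripper_width": finger opening in mm.
Only numpy, scipy, OpenCV 4.12 (cv2) and the standard library are available. Lean on these libraries where they do the work, as an engineer would, in place of code of your own. Each camera call takes 0.05 s, during which the arm holds its last target.

## Working session

There is one attempt and no reset: what is moved stays moved. The work goes in short steps, Python scripts to look and compute and a tool call to move; the robot and the scene stay as the last step left them, time stands still between calls to the robot, and variables do not carry over. Pictures are saved under pics/ and viewed, and the job is handed in when it is done.

Besides the shell and the picture viewer there is one more tool, called after "Emit:" by a JSON object that holds its "op" and its "data", one argument or row to a line. send_rows: Moves the arm, as the interface text tells. Its arguments: {"type":"object","properties":{"moves":{"type":"array","items":{"type":"array","items":{"type":"array","items":{"type":"number"}}}},"force":{"type":"number"}},"required":["moves"]}

```bash
ls; mkdir -p pics; python3 - <<'E'
from cell import ctrl,cams,order
import cv2,numpy as np
for n in("scene","top"):
    im,d=cams.get_image(n); cv2.imwrite(f"pics/{n}0.png",cv2.resize(im[:,:,::-1],(800,600),interpolation=cv2.INTER_CUBIC)); np.savez(f"{n}0.npz",im=im,d=d)
    c=cams.calibration(n); print(n,c)
    for nm in("box_mid","lid_mid","done_mid"):
        for o in cams.outline_of(nm,n): print(nm,o["confidence"],np.round(o["box"],1),o["mask"].sum())
print(ctrl.state())
E
```

```text
pics
scene {'fx': 358.5132692720879, 'fy': 358.5132692720879, 'cx': 254.62898323226798, 'cy': 191.74371889957044, 'R': array([[ 0.81053049,  0.58535582, -0.01997205],
       [ 0.32786571, -0.4817174 , -0.81268224],
       [-0.48532917,  0.65215559, -0.58236474]]), 't': array([-406.42231582, -109.24022838, 1086.35785473])}
box_mid 0.96 [272.2 303.1  82.   71.6] 3071
box_mid 0.67 [210.8 231.8  20.   70.3] 378
box_mid 0.62 [240.6 206.4  46.1  38.7] 1327
lid_mid 0.9 [183.3 228.7  56.7  82.6] 2519
lid_mid 0.9 [141.6 227.6  50.9  32.6] 1181
lid_mid 0.8 [142.5 340.5  83.6  84.6] 3481
done_mid 0.94 [339.1 142.7  44.7  44.3] 1177
top {'fx': 401.5564141499458, 'fy': 401.5564141499458, 'cx': 254.37126726501816, 'cy': 191.92411320070062, 'R': array([[ 0.02140466, -0.99962909,  0.01683787],
       [-0.98352962, -0.02407732, -0.1791362 ],
       [ 0.17947516, -0.0127262 , -0.98368019]]), 't': array([-52.88201157, 500.51145902, 833.3809708 ])}
box_mid 0.78 [316.8 193.1  29.9  48.1] 448
box_mid 0.69 [319.4 127.6  60.4  54.6] 1614
box_mid 0.63 [249.4 212.2  55.   51.7] 1752
lid_mid 0.94 [314.5 272.9 
[... 157 characters left out ...]
_s': 0.4, 'qpos': array([-1.33257799e+00,  3.13339749e-01,  4.59215623e-02,  1.30360706e+00,
        3.83241421e-05,  1.43122296e+00]), 'dq': array([-5.92642419e-04, -1.94346183e-03,  2.12626420e-03,  1.09147639e-03,
        6.61595174e-04,  3.55962129e-06]), 'tau': array([-5.39490175e-04, -4.79893827e+01,  2.98393321e+01,  4.97865491e-03,
       -7.12829706e-05,  2.61358286e-05]), 'position': array([ 212.10699754, -534.43803232,  404.5705132 ]), 'ee_rot': array([ 9.82212159e-01,  1.87774498e-01,  1.34956477e-05, -1.15264683e-04]), 'force': array([ 4.39433070e-01,  3.08567358e-04, -1.40023448e-01]), 'moment': array([ 0.05459802, -0.04183242,  0.01098155]), 'gripper_width': 85.06352774632597}
```

View pics/scene0.png

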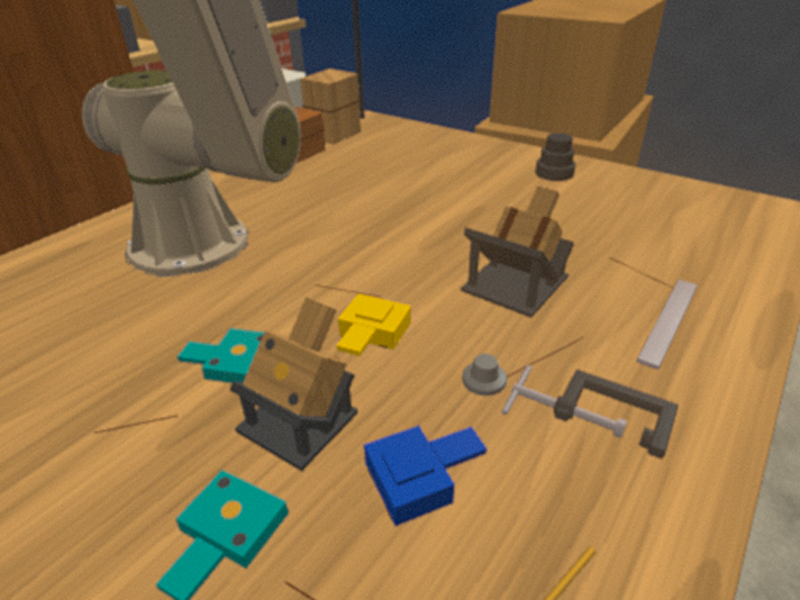

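View pics/top0.png

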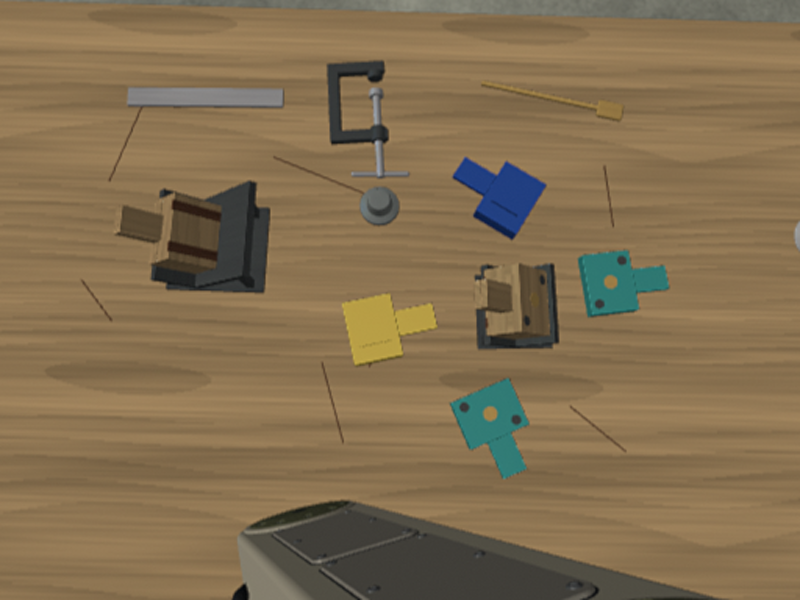

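The wooden box with the brass disc sits in the small cradle at scene (290,370) and top (515,300). The done box, cleats up, lies in the long rack at scene (520,235) and top (190,232). The blue, yellow and turquoise pieces are decoys. Next I'll measure both boxes from depth.

```bash
cat > h.py <<'E'
import numpy as np,cv2
from scipy.optimize import least_squares
from scipy.spatial.transform import Rotation as Ro
def cloud(n,im,d,cal):
    v,u=np.mgrid[0:384,0:512]; ok=d>0
    p=np.stack([(u-cal['cx'])/cal['fx']*d,(v-cal['cy'])/cal['fy']*d,d],-1)
    w=(p-np.array(cal['t']))@np.array(cal['R'])
    return w,ok
def sdbox(p,lo,hi):
    c=(lo+hi)/2;h=(hi-lo)/2;q=np.abs(p-c)-h
    return np.linalg.norm(np.maximum(q,0),axis=1)+np.minimum(q.max(1),0)
def sd(p):
    return np.minimum(sdbox(p,np.array([-35,-45,-34.]),np.array([35,45,22.])),sdbox(p,np.array([-90,-18,-10.]),np.array([-35,18,10.])))
def frame(yaw,tilt,up,roll=0):
    # x down slope; yaw heading of downslope; up: z=+normal or -normal
    x=np.array([np.cos(yaw)*np.cos(tilt),np.sin(yaw)*np.cos(tilt),-np.sin(tilt)])
    n=np.array([np.cos(yaw)*np.sin(tilt),np.sin(yaw)*np.sin(tilt),np.cos(tilt)])
    z=n if up else -n
    R=np.stack([x,np.cross(z,x),z],1)
    return R@Ro.from_rotvec([roll,0,0]).as_matrix()
def fit(pts,p0,yaw0,up,tol=8):
    f=lambda q,P: sd((P-q[:3])@frame(q[3],q[4],up,q[5]))
    q=np.r_[p0,yaw0,np.pi/4,0]
    for t in (25,15,tol,tol):
        P=pts[np.abs(f(q,pts))<t]
        r=least_squares(f,q,args=(P,),x_scale=[10,10,10,.1,.1,.1],loss='soft_l1',f_scale=2)
        q=r.x
    return q,len(P),np.median(np.abs(f(q,P)))
E
python3 - <<'E'
from cell import cams
from h import *
D={}
for n in("scene","top"):
    z=np.load(n+"0.npz");w,ok=cloud(n,z['im'],z['d'],cams.calibration(n));D[n]=(w,ok,z['im'].astype(int))
    if n=="top":
        for u,v in((515,300),(190,232),(490,295),(140,222)): print(w[int(v*.64),int(u*.64)])
    else:
        for u,v in((290,370),(525,235),(315,320),(540,205)): print(w[int(v*.64),int(u*.64)])
np.set_printoptions(precision=3,suppress=True)
for name,uv,up in(("box",(515,300),1),("done",(190,232),0)):
    w=D["top"][0];c=w[int(uv[1]*.64),int(uv[0]*.64)]
    allp=[]
    for n in D:
        w,ok,im=D[n]
        m=ok&(np.linalg.norm(w-c,axis=-1)<150)&(w[...,2]>40)&(im[...,0]-im[...,2]>25)&(im.max(-1)>60)
        m&=(im[...,0]>im[...,1])
        P=w[m];allp.append(P)
    for lab,P in(("scene",allp[0]),("top",allp[1]),("both",np.vstack(allp))):
        for y in(-1.57,):
            q,k,e=fit(P,c-np.array([0,0,25]),y,up);print(name,lab,len(P),k,round(e,2),q)
E
```

```text
[ 506.05799139 -215.86757689  100.24189878]
[588.52107873 229.75287345  95.08277036]
[ 501.02961438 -162.80988211  136.5618894 ]
[581.48490528 291.15134845 120.23380462]
[ 492.70994528 -191.47016026  113.73023142]
[577.12961177 238.07287677 102.23014349]
[ 493.61703499 -153.6766128   147.03909279]
[581.31999751 295.65523385 125.27565409]
box scene 2936 2907 0.51 [ 496.004 -205.266   81.583   -1.534    0.783   -0.001]
box top 1919 1881 0.52 [ 498.03  -206.219   80.887   -1.533    0.786   -0.004]
box both 4855 4786 0.59 [ 496.286 -206.05    80.897   -1.534    0.784   -0.002]
done scene 1367 1159 0.81 [580.494 256.136  72.083  -1.584   0.785   0.001]
done top 2071 2024 0.62 [581.466 256.047  72.295  -1.584   0.787  -0.003]
done both 3438 3183 0.71 [581.044 256.1    72.227  -1.584   0.786  -0.001]
```

```bash
cat >> h.py <<'E'
BOX=np.array([496.4,-206.,81.0]); RB=frame(-1.534,np.pi/4,1)
DONE=np.array([581.0,256.1,72.2]); RD=frame(-1.584,np.pi/4,0)
def toolR(Rbox,s): # tool z=box x, tool y = s*box z
    z=Rbox[:,0];y=s*Rbox[:,2];return np.stack([np.cross(y,z),y,z],1)
M=np.array([[0,0,1.],[0,1,0],[-1,0,0]])
def wrist(R,q1,s5=1):
    A=Ro.from_euler('z',-q1).as_matrix()@R; z=A[:,2]
    q5=np.arcsin(z[1]); P=np.arctan2(-z[2],z[0])
    B=Ro.from_euler('y',P).as_matrix()@Ro.from_euler('z',q5).as_matrix()@M
    T=B.T@A; return P,q5,np.arctan2(T[1,0],T[0,0])
E
python3 - <<'E'
from h import *
from cell import ctrl
import cv2
s=ctrl.state();print(wrist(Ro.from_quat(s['ee_rot']).as_matrix(),s['qpos'][0]),s['qpos'])
for nm,Rb,q1 in(("box",RB,-.12),("done",RD,.54)):
    for k in(1,-1): print(nm,k,np.round(wrist(toolR(Rb,k),q1),3))
Z=DONE-56*RD[:,2]; print("target mid",Z)
print("box grip",BOX-65*RB[:,0],"tcp",BOX-220*RB[:,0],"place tcp",Z-220*RD[:,0])
im=np.load("scene0.npz")['im'];cv2.imwrite("pics/crop.png",cv2.resize(im[180:300,130:250,::-1],(600,600),interpolation=cv2.INTER_CUBIC))
E
```

```text
(np.float64(1.5710252450755875), np.float64(3.8324142106173347e-05), np.float64(1.4312229563736194)) [-1.33257799e+00  3.13339749e-01  4.59215623e-02  1.30360706e+00
  3.83241421e-05  1.43122296e+00]
box 1 [ 1.416 -0.773  2.922]
box -1 [ 1.416 -0.773 -0.22 ]
done 1 [ 2.055 -0.646  0.718]
done -1 [ 2.055 -0.646 -2.424]
target mid [580.47717641 216.5054719  111.79797975]
box grip [ 494.70915103 -160.06917125  126.96194078] tcp [490.67712655 -50.54181038 236.56349186] place tcp [582.53112624 372.05540372 267.36147161]
```

View pics/crop.png

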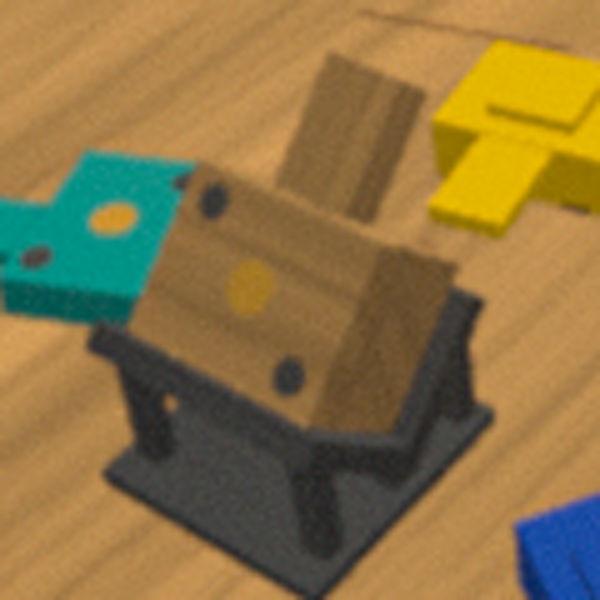

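The crop shows wood with a brass disc and two dark dowels, lying in the small steel cradle. That matches box_mid. Next, the approach plan.

```bash
cat >> h.py <<'E'
np.set_printoptions(precision=3,suppress=True)
def plan(gp,gR,n,claw,axis=None):
    from cell import ctrl
    s=ctrl.state();p=s['position'];R=Ro.from_quat(s['ee_rot']);G=Ro.from_matrix(gR)
    rv=(G*R.inv()).as_rotvec();print("rotvec",rv,"deg",np.degrees(np.linalg.norm(rv)),"shift",np.array(gp)-p, "t",s['time_s'],"q",s['qpos'])
    for i in range(1,n+1):
        f=i/n; print(np.round(np.r_[(np.array(gp)-p)*f/10,rv*f,claw],3).tolist(),",")
E
python3 - <<'E'
from h import *
R=toolR(RB,-1); plan(BOX-420*RB[:,0],R,10,90)
from cell import ctrl
s=ctrl.state();R0=Ro.from_quat(s['ee_rot']);rv=(Ro.from_matrix(R)*R0.inv()).as_rotvec()
for f in np.linspace(0,1,6): print(wrist((Ro.from_rotvec(rv*f)*R0).as_matrix(),-1.333+1.33*f))
E
```

```text
rotvec [-0.225  1.072  2.606] deg 161.96324132202784 shift [273.368 625.222 -26.586] t 0.4 q [-1.333  0.313  0.046  1.304  0.     1.431]
[2.734, 6.252, -0.266, -0.023, 0.107, 0.261, 90.0] ,
[5.467, 12.504, -0.532, -0.045, 0.214, 0.521, 90.0] ,
[8.201, 18.757, -0.798, -0.068, 0.321, 0.782, 90.0] ,
[10.935, 25.009, -1.063, -0.09, 0.429, 1.042, 90.0] ,
[13.668, 31.261, -1.329, -0.113, 0.536, 1.303, 90.0] ,
[16.402, 37.513, -1.595, -0.135, 0.643, 1.564, 90.0] ,
[19.136, 43.766, -1.861, -0.158, 0.75, 1.824, 90.0] ,
[21.869, 50.018, -2.127, -0.18, 0.857, 2.085, 90.0] ,
[24.603, 56.27, -2.393, -0.203, 0.964, 2.345, 90.0] ,
[27.337, 62.522, -2.659, -0.225, 1.072, 2.606, 90.0] ,
(np.float64(1.5710252612282127), np.float64(3.8227533855909774e-05), np.float64(1.4308009505876649))
(np.float64(1.5786811121184028), np.float64(-0.21640850831598846), np.float64(1.1744000745979624))
(np.float64(1.5857676770906768), np.float64(-0.41791742903091356), np.float64(0.9075284740190728))
(np.float64(1.5849764532139132), np.float64(-0.5895370157526105), np.float64(0.6180638610374719))
(np.float64(1.567347307380197), np.float64(-0.716308920969708), np.float64(0.29639643587352393))
(np.float64(1.5310314762913617), np.float64(-0.7846067072082422), np.float64(-0.05625083130354891))
```

Emit:
{"op": "send_rows", "data": {
  "moves": [
    [[1.7,3.9,0,-0.014,0.067,0.163,90],[3.4,7.8,0,-0.028,0.134,0.326,90],[5.1,11.7,0,-0.042,0.201,0.489,90],[6.8,15.6,0,-0.056,0.268,0.652,90],[8.5,19.5,0,-0.07,0.335,0.815,90],[10.2,23.4,0,-0.084,0.402,0.977,90],[12,27.4,0,-0.098,0.469,1.14,90],[13.7,31.3,0,-0.113,0.536,1.303,90],[15.4,35.2,0,-0.127,0.603,1.466,90],[17.1,39.1,0,-0.141,0.67,1.629,90]]
  ],
  "force": 30
}}

```text
time_s: 1.65
position: [383.5, -142.1, 404.8]
ee_rot: [0.487, 0.82, -0.3, 0.006]
force: [0.2, -0.2, -0.2]
gripper_width: 55.0
```

```bash
python3 - <<'E'
from h import *
plan(BOX-420*RB[:,0],toolR(RB,-1),8,90)
from cell import ctrl; print(ctrl.state())
E
```

```text
rotvec [-0.084  0.401  0.972] deg 60.408830606012636 shift [101.977 232.881 -26.858] t 1.65 q [-0.375  0.062 -0.322  1.284 -0.603  0.727]
[1.275, 2.911, -0.336, -0.011, 0.05, 0.121, 90.0] ,
[2.549, 5.822, -0.671, -0.021, 0.1, 0.243, 90.0] ,
[3.824, 8.733, -1.007, -0.032, 0.15, 0.364, 90.0] ,
[5.099, 11.644, -1.343, -0.042, 0.2, 0.486, 90.0] ,
[6.374, 14.555, -1.679, -0.053, 0.25, 0.607, 90.0] ,
[7.648, 17.466, -2.014, -0.063, 0.301, 0.729, 90.0] ,
[8.923, 20.377, -2.35, -0.074, 0.351, 0.85, 90.0] ,
[10.198, 23.288, -2.686, -0.084, 0.401, 0.972, 90.0] ,
{'time_s': 1.65, 'qpos': array([-0.375,  0.062, -0.322,  1.284, -0.603,  0.727]), 'dq': array([ 0.928,  0.118,  0.053,  0.144, -0.359, -0.414]), 'tau': array([ -4.522, -33.656,  27.518,   1.   ,  -1.54 ,   0.438]), 'position': array([ 383.498, -142.097,  404.843]), 'ee_rot': array([ 0.487,  0.82 , -0.3  ,  0.006]), 'force': array([ 0.238, -0.194, -0.175]), 'moment': array([ 0.439, -0.22 , -0.021]), 'gripper_width': 54.98190211868316}
```

Tracking is good. I'll finish the move to the pre-grasp pose, with two settling rows.

Emit:
{"op": "send_rows", "data": {
  "moves": [
    [[1.3,2.9,-0.3,-0.011,0.05,0.121,90],[2.5,5.8,-0.7,-0.021,0.1,0.243,90],[3.8,8.7,-1.0,-0.032,0.15,0.364,90],[5.1,11.6,-1.3,-0.042,0.2,0.486,90],[6.4,14.6,-1.7,-0.053,0.25,0.607,90],[7.6,17.5,-2.0,-0.063,0.301,0.729,90],[8.9,20.4,-2.4,-0.074,0.351,0.85,90],[10.2,23.3,-2.7,-0.084,0.401,0.972,90],[10.2,23.3,-2.7,-0.084,0.401,0.972,90],[10.2,23.3,-2.7,-0.084,0.401,0.972,90]]
  ]
}}

```text
time_s: 2.9
position: [485.2, 90.7, 377.8]
ee_rot: [-0.017, 0.924, -0.383, 0.007]
force: [0.1, -0.1, -0.7]
gripper_width: 55.8
```

```bash
python3 - <<'E'
from h import *
from cell import ctrl,cams
plan(BOX-220*RB[:,0],toolR(RB,-1),1,90)
im,d=cams.get_image("scene");cv2.imwrite("pics/s1.png",cv2.resize(im[:,:,::-1],(800,600)))
E
```

```text
rotvec [ 0. -0.  0.] deg 0.03457732190992759 shift [   5.444 -141.276 -141.273] t 2.9 q [ 0.202  0.269 -0.178  1.288 -0.772  0.232]
[0.544, -14.128, -14.127, 0.0, -0.0, 0.0, 90.0] ,
```

View pics/s1.png

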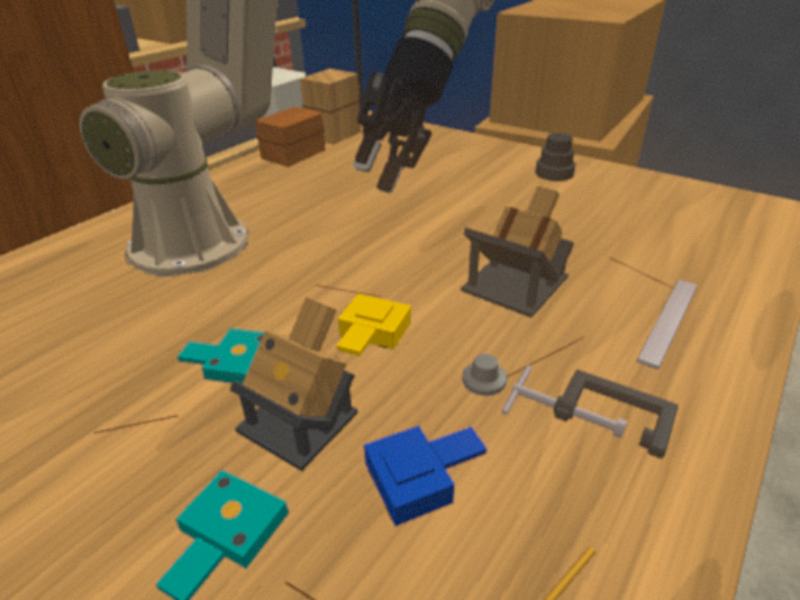

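The gripper at scene (395,150) is lined up on the slope above the handle at (318,320), jaws at 55 mm. I'll slide in along the slope.

Emit:
{"op": "send_rows", "data": {
  "moves": [
    [[0.1,-2.5,-2.5,0,0,0,90],[0.2,-5,-5,0,0,0,90],[0.3,-7.5,-7.5,0,0,0,90],[0.4,-9.5,-9.5,0,0,0,90],[0.4,-11,-11,0,0,0,90],[0.5,-12.3,-12.3,0,0,0,90],[0.5,-13.2,-13.2,0,0,0,90],[0.5,-14,-14,0,0,0,90],[0.5,-14.1,-14.1,0,0,0,90],[0.5,-14.1,-14.1,0,0,0,90]]
  ]
}}

```text
time_s: 4.2
position: [490.0, -51.1, 237.3]
ee_rot: [-0.016, 0.924, -0.383, 0.007]
force: [-0.3, -0.4, -0.3]
gripper_width: 55.3
```

```bash
python3 - <<'E'
from h import *
from cell import ctrl,cams
plan(BOX-220*RB[:,0],toolR(RB,-1),1,90);print(ctrl.state()['force'])
im,d=cams.get_image("scene");cv2.imwrite("pics/s2.png",cv2.resize(im[150:300,120:320,::-1],(800,600)))
im,d=cams.get_image("top");cv2.imwrite("pics/t2.png",cv2.resize(im[120:270,230:430,::-1],(800,600)))
E
```

```text
rotvec [0.    0.    0.002] deg 0.13562023978973983 shift [ 0.666  0.54  -0.734] t 4.2 q [-0.086  0.288 -0.54   0.624 -0.778 -0.169]
[0.067, 0.054, -0.073, 0.0, 0.0, 0.002, 90.0] ,
[-0.345 -0.429 -0.268]
```

View pics/s2.png

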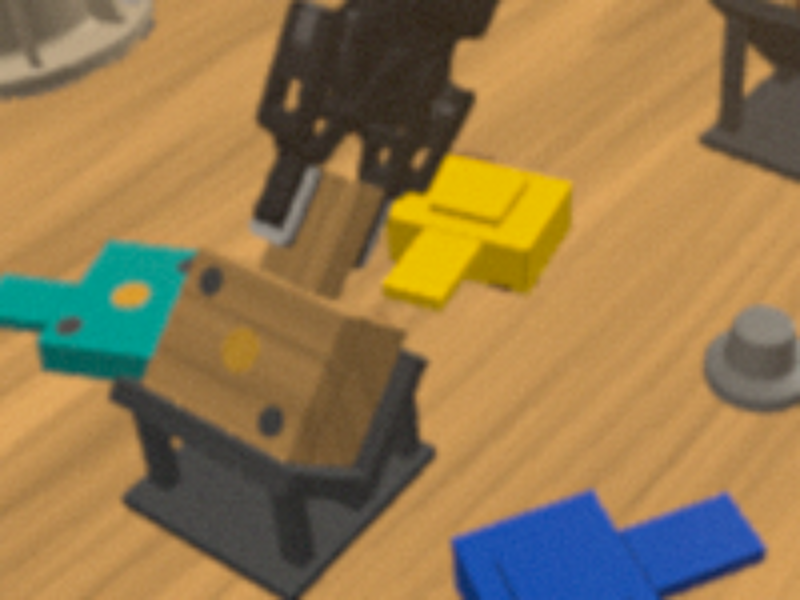

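View pics/t2.png

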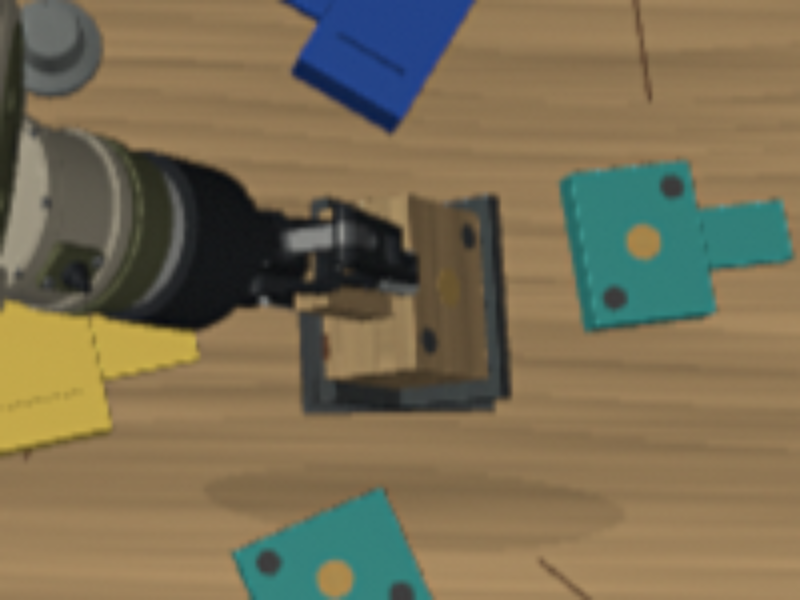

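The fingers straddle the handle (scene crop (320,230)) and the contact force is about zero. Closing at 30 N.

Emit:
{"op": "send_rows", "data": {
  "moves": [
    [[0,0,0,0,0,0,255],[0,0,0,0,0,0,255],[0,0,0,0,0,0,255],[0,0,0,0,0,0,255],[0,0,0,0,0,0,255],[0,0,0,0,0,0,255]]
  ],
  "force": 35
}}

```text
time_s: 5.05
position: [490.4, -50.2, 237.6]
ee_rot: [-0.017, 0.924, -0.382, 0.007]
force: [-0.4, 5.7, 2.9]
gripper_width: 19.7
```

```bash
python3 - <<'E'
from h import *
from cell import ctrl,cams
s=ctrl.state();print(s)
im,d=cams.get_image("scene");cv2.imwrite("pics/s3.png",cv2.resize(im[150:300,120:320,::-1],(800,600)))
E
```

```text
{'time_s': 5.05, 'qpos': array([-0.084,  0.287, -0.539,  0.624, -0.778, -0.169]), 'dq': array([0.001, 0.   , 0.001, 0.001, 0.   , 0.   ]), 'tau': array([ -2.724, -39.706,  23.738,  -1.216,  -3.064,   0.004]), 'position': array([490.43 , -50.232, 237.586]), 'ee_rot': array([-0.017,  0.924, -0.382,  0.007]), 'force': array([-0.382,  5.668,  2.883]), 'moment': array([ 1.153,  0.06 , -0.023]), 'gripper_width': 19.665237087406904}
```

View pics/s3.png

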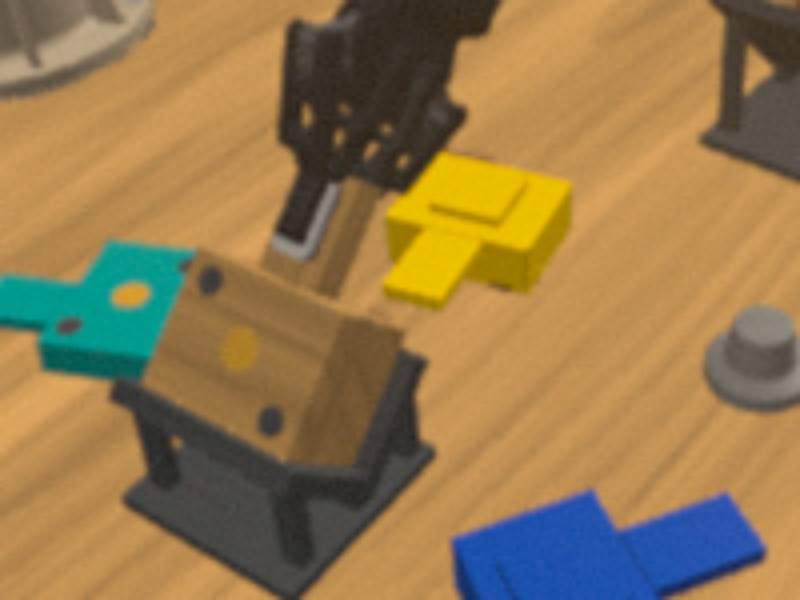

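It's gripped: 19.7 mm on a 20 mm tongue. Lifting straight up.

Emit:
{"op": "send_rows", "data": {
  "moves": [
    [[0,0,0.5,0,0,0,255],[0,0,1.5,0,0,0,255],[0,0,3,0,0,0,255],[0,0,5,0,0,0,255],[0,0,7.5,0,0,0,255],[0,0,10,0,0,0,255],[0,0,12.5,0,0,0,255],[0,0,14.5,0,0,0,255],[0,0,15.5,0,0,0,255],[0,0,16,0,0,0,255]]
  ]
}}

```text
time_s: 6.35
position: [490.3, -50.3, 398.0]
ee_rot: [-0.016, 0.924, -0.382, 0.007]
force: [0.1, -0.8, -2.8]
gripper_width: 19.7
```

```bash
python3 - <<'E'
from h import *
from cell import ctrl,cams
s=ctrl.state();print(s['position'],s['force'],s['moment'],s['gripper_width'])
im,d=cams.get_image("scene");np.savez("s4.npz",im=im,d=d);cv2.imwrite("pics/s4.png",cv2.resize(im[:,:,::-1],(800,600)))
w,ok=cloud("scene",im,d,cams.calibration("scene"));im=im.astype(int)
c=s['position']+220*RB[:,0]
m=ok&(np.linalg.norm(w-c,axis=-1)<150)&(w[...,2]>100)&(im[...,0]-im[...,2]>25)&(im[...,0]>im[...,1])
q,k,e=fit(w[m],c,-1.534,1);print(c,q,k,e)
E
```

```text
[490.34  -50.309 397.996] [ 0.053 -0.776 -2.783] [0.972 0.046 0.009] 19.685611229551572
[ 496.063 -205.767  242.433] [ 496.054 -205.102  242.746   -1.534    0.791    0.   ] 3436 0.47200706021595806
```

View pics/s4.png

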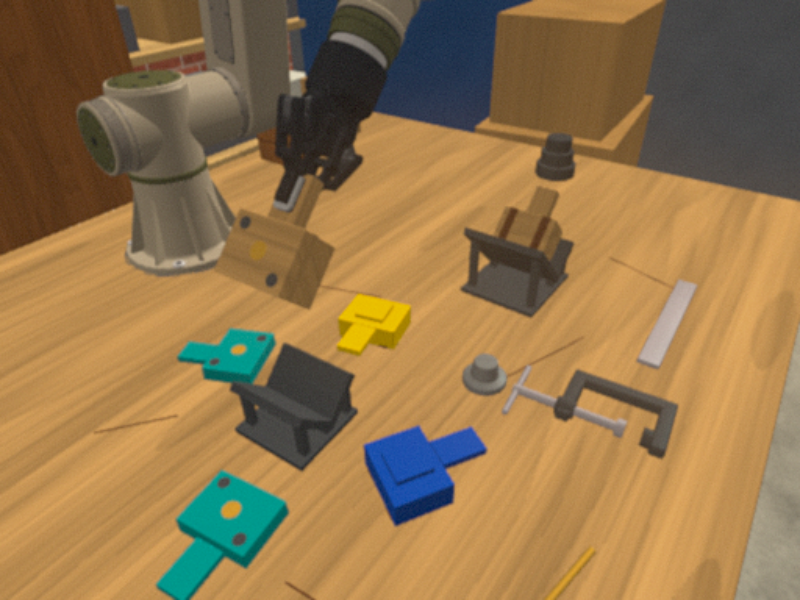

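Box lifted and shut. The fit agrees with the gripper model within 1 mm, and the cradle at (295,400) is empty. Next is the transit, with a half turn about the tool axis on the way.

```bash
python3 - <<'E'
from h import *
from cell import ctrl
s=ctrl.state();R0=Ro.from_quat(s['ee_rot']);G=Ro.from_matrix(toolR(RD,-1))
n=-RD[:,2];gp=DONE+56*n-220*RD[:,0]+110*n-10*RD[:,0];print("hover",gp,"n",n,"x",RD[:,0])
rv=(G*R0.inv()).as_rotvec();a=np.linalg.norm(rv)
for v in(rv,rv*(1-2*np.pi/a)):
    print(v,np.linalg.norm(v))
    print([np.round(wrist((Ro.from_rotvec(v*f)*R0).as_matrix(),-.084+.6*f),2).tolist() for f in np.linspace(0,1,7)])
    print([(Ro.from_rotvec(v*f)*R0).as_matrix()[:,2].round(2).tolist() for f in np.linspace(0,1,5)])
print(s['qpos'],gp-s['position'])
E
```

```text
hover [581.598 301.351 352.214] n [-0.009 -0.707  0.707] x [-0.009 -0.707 -0.707]
[-0.027  2.197  2.198] 3.107740380261666
[[1.45, -0.78, -0.17], [1.55, -0.78, -0.54], [1.66, -0.77, -0.92], [1.76, -0.75, -1.29], [1.86, -0.72, -1.67], [1.96, -0.69, -2.05], [2.04, -0.66, -2.45]]
[[0.03, -0.71, -0.71], [0.02, -0.7, -0.72], [0.01, -0.69, -0.72], [-0.0, -0.7, -0.72], [-0.01, -0.71, -0.71]]
[ 0.027 -2.245 -2.246] 3.1754449269179204
[[1.45, -0.78, -0.17], [1.55, -0.79, 0.5], [1.66, -0.8, 1.18], [1.78, -0.78, 1.86], [1.88, -0.75, 2.53], [1.97, -0.71, -3.09], [2.04, -0.66, -2.45]]
[[0.03, -0.71, -0.71], [0.02, -0.72, -0.7], [0.01, -0.72, -0.69], [-0.0, -0.72, -0.7], [-0.01, -0.71, -0.71]]
[-0.084  0.135 -0.294  1.022 -0.778 -0.169] [ 91.181 351.658 -45.989]
```

Emit:
{"op": "send_rows", "data": {
  "moves": [
    [[0.4,1.5,0.2,-0.001,0.1,0.1,255],[0.9,3.4,0.4,-0.003,0.21,0.21,255],[1.3,5.2,0.6,-0.004,0.32,0.32,255],[1.8,7,0.8,-0.005,0.43,0.43,255],[2.2,8.8,1,-0.007,0.54,0.54,255],[2.7,10.5,1.2,-0.008,0.65,0.65,255],[3.1,12.3,1.4,-0.009,0.76,0.76,255],[3.6,14,1.6,-0.011,0.87,0.87,255],[4,15.8,1.8,-0.012,0.98,0.98,255],[4.5,17.6,2,-0.013,1.09,1.09,255]]
  ]
}}

```text
time_s: 7.65
position: [535.6, 126.2, 417.2]
ee_rot: [0.657, -0.654, 0.267, 0.263]
force: [-0.3, 1.1, -1.9]
gripper_width: 19.8
```

```bash
python3 - <<'E'
from h import *
from cell import ctrl
n=-RD[:,2];plan(DONE+56*n-220*RD[:,0]+110*n-10*RD[:,0],toolR(RD,-1),9,255)
E
```

```text
rotvec [-0.012  1.102  1.104] deg 89.39388604098404 shift [ 46.024 175.105 -65.004] t 7.65 q [ 0.242  0.382  0.08   1.487 -0.742 -1.248]
[0.511, 1.946, -0.722, -0.001, 0.122, 0.123, 255.0] ,
[1.023, 3.891, -1.445, -0.003, 0.245, 0.245, 255.0] ,
[1.534, 5.837, -2.167, -0.004, 0.367, 0.368, 255.0] ,
[2.045, 7.782, -2.889, -0.005, 0.49, 0.491, 255.0] ,
[2.557, 9.728, -3.611, -0.007, 0.612, 0.613, 255.0] ,
[3.068, 11.674, -4.334, -0.008, 0.735, 0.736, 255.0] ,
[3.58, 13.619, -5.056, -0.01, 0.857, 0.859, 255.0] ,
[4.091, 15.565, -5.778, -0.011, 0.98, 0.981, 255.0] ,
[4.602, 17.51, -6.5, -0.012, 1.102, 1.104, 255.0] ,
```

Emit:
{"op": "send_rows", "data": {
  "moves": [
    [[0.5,1.9,0,-0.001,0.122,0.122,255],[1.0,3.9,-0.5,-0.003,0.245,0.245,255],[1.5,5.8,-1,-0.004,0.367,0.368,255],[2.0,7.8,-2,-0.005,0.49,0.49,255],[2.6,9.7,-3,-0.007,0.612,0.613,255],[3.1,11.7,-4,-0.008,0.735,0.736,255],[3.6,13.6,-5,-0.01,0.857,0.859,255],[4.1,15.6,-5.8,-0.011,0.98,0.981,255],[4.6,17.5,-6.5,-0.012,1.102,1.104,255],[4.6,17.5,-6.5,-0.012,1.102,1.104,255]]
  ]
}}

```text
time_s: 8.9
position: [581.8, 302.4, 349.6]
ee_rot: [0.924, -0.005, -0.003, 0.383]
force: [0.6, 0.5, -2.7]
gripper_width: 19.7
```

```bash
cat > meas.py <<'E'
import sys
from h import *
from cell import ctrl,cams
tag=sys.argv[1]
s=ctrl.state();R=Ro.from_quat(s['ee_rot']).as_matrix()
print(s['time_s'],s['position'],s['force'],s['gripper_width'],s['qpos'])
c=s['position']+220*R[:,2] if len(sys.argv)<3 else DONE-56*RD[:,2]
allp=[];
for n in("scene","top"):
    im,d=cams.get_image(n);np.savez(f"{n}{tag}.npz",im=im,d=d);cv2.imwrite(f"pics/{n}{tag}.png",cv2.resize(im[:,:,::-1],(800,600)))
    w,ok=cloud(n,im,d,cams.calibration(n));im=im.astype(int)
    col=ok&(w[...,2]>40)&(im[...,0]-im[...,2]>25)&(im[...,0]>im[...,1])
    allp.append(w[col])
for lab,P in(("scene",allp[0]),("top",allp[1]),("both",np.vstack(allp))):
  for nm,cc in(("box",c),("done",DONE)):
    Q=P[np.linalg.norm(P-cc,axis=1)<130]
    x=RD[:,0]
    if np.linalg.norm(c-DONE)<75: # split along normal midway
        h=(Q-DONE)@(-RD[:,2]); Q=Q[h>36] if nm=="box" else Q[h<32]
    if len(Q)<100: continue
    q,k,e=fit(Q,cc,-1.584,0);print(lab,nm,q,k,round(e,2), "done-frame",(q[:3]-DONE)@RD)
print("tool->box in done frame",(s['position']+220*R[:,2]-DONE)@RD)
E
python3 meas.py 5
```

```text
8.9 [581.752 302.44  349.573] [ 0.558  0.531 -2.726] 19.65844231729496 [ 0.478  0.736  0.476  1.753 -0.673 -2.495]
scene box [578.709 146.333 194.286  -1.584   0.783  -0.002] 1991 0.53 done-frame [  -8.696    0.842 -163.96 ]
scene done [580.481 256.47   72.16   -1.582   0.785   0.006] 856 0.84 done-frame [-0.229  0.524  0.285]
top box [579.868 144.631 194.787  -1.585   0.78   -0.003] 2640 0.49 done-frame [  -7.858   -0.34  -165.506]
top done [581.432 256.078  72.254  -1.583   0.787  -0.004] 1848 0.62 done-frame [-0.027 -0.432 -0.05 ]
both box [579.298 145.324 194.512  -1.586   0.784  -0.005] 4632 0.71 done-frame [  -8.148    0.239 -164.827]
both done [581.009 256.143  72.194  -1.582   0.787  -0.003] 2704 0.72 done-frame [-0.027 -0.009  0.035]
tool->box in done frame [  -8.904   -0.005 -163.517]
```

View pics/scene5.png

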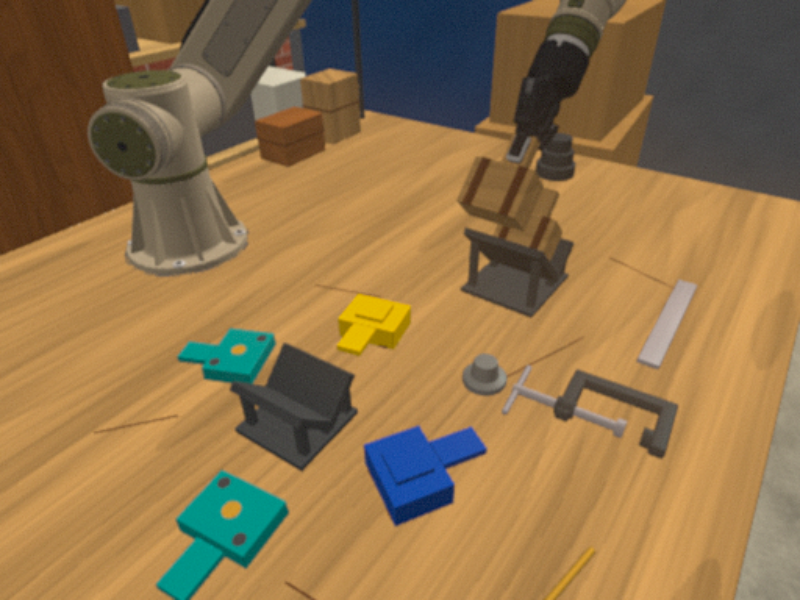

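View pics/top5.png

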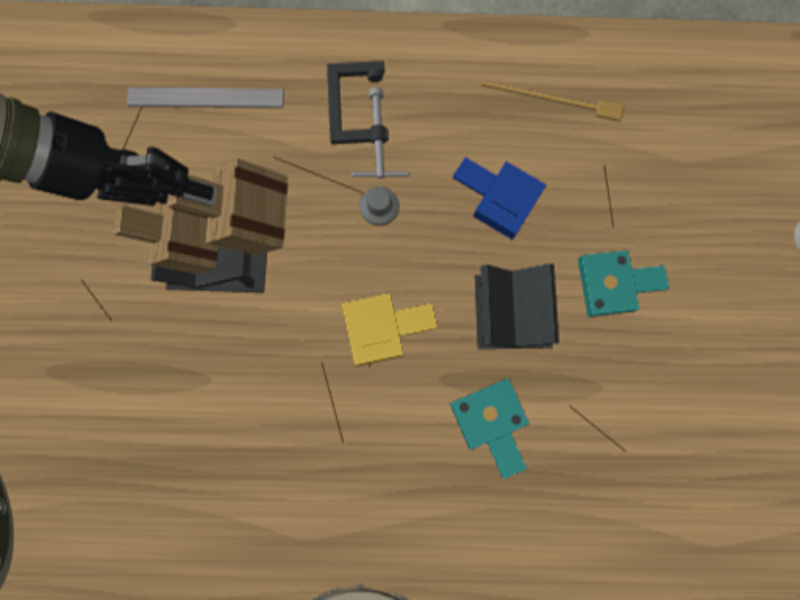

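The box is now flipped, cleats up, hovering 109 mm off the done box's face with axes matched. It's about 8 mm up-slope of the target. Descending square to the slope to about 10 mm clearance.

Emit:
{"op": "send_rows", "data": {
  "moves": [
    [[0,1,-1,0,0,0,255],[0,2.2,-2.2,0,0,0,255],[0,3.3,-3.4,0,0,0,255],[0,4.4,-4.5,0,0,0,255],[0.1,5.3,-5.4,0,0,0,255],[0.1,6,-6.1,0,0,0,255],[0.1,6.5,-6.6,0,0,0,255],[0.1,6.8,-6.9,0,0,0,255],[0.1,6.8,-6.9,0,0,0,255],[0.1,6.8,-6.9,0,0,0,255]]
  ]
}}

```text
time_s: 10.25
position: [582.8, 368.9, 282.7]
ee_rot: [0.924, -0.007, -0.002, 0.383]
force: [0.7, -0.3, -2.2]
gripper_width: 19.7
```

```bash
python3 meas.py 6; python3 - <<'E'
import cv2,numpy as np
im=np.load("scene6.npz")['im'];cv2.imwrite("pics/c6.png",cv2.resize(im[70:220,250:450,::-1],(800,600)))
E
```

```text
10.25 [582.755 368.95  282.699] [ 0.743 -0.289 -2.25 ] 19.747977518812434 [ 0.558  0.874  0.569  1.762 -0.637 -2.402]
scene box [579.762 212.655 127.195  -1.587   0.787  -0.001] 1577 0.69 done-frame [ -8.158   0.664 -69.616]
scene done [580.502 258.827  69.493  -1.587   0.83    0.006] 228 0.45 done-frame [-0.01   0.534  3.838]
top box [580.925 211.981 126.976  -1.583   0.786   0.001] 2180 0.56 done-frame [ -7.537  -0.507 -69.927]
top done [581.485 256.038  72.237  -1.583   0.788   0.   ] 640 0.39 done-frame [ 0.013 -0.486 -0.066]
both box [580.351 212.18  126.974  -1.586   0.786  -0.001] 3759 0.7 done-frame [ -7.671   0.069 -69.791]
both done [581.02  256.371  71.894  -1.586   0.793  -0.005] 867 0.56 done-frame [ 0.025 -0.016  0.408]
tool->box in done frame [ -8.652  -0.204 -69.114]
```

View pics/c6.png

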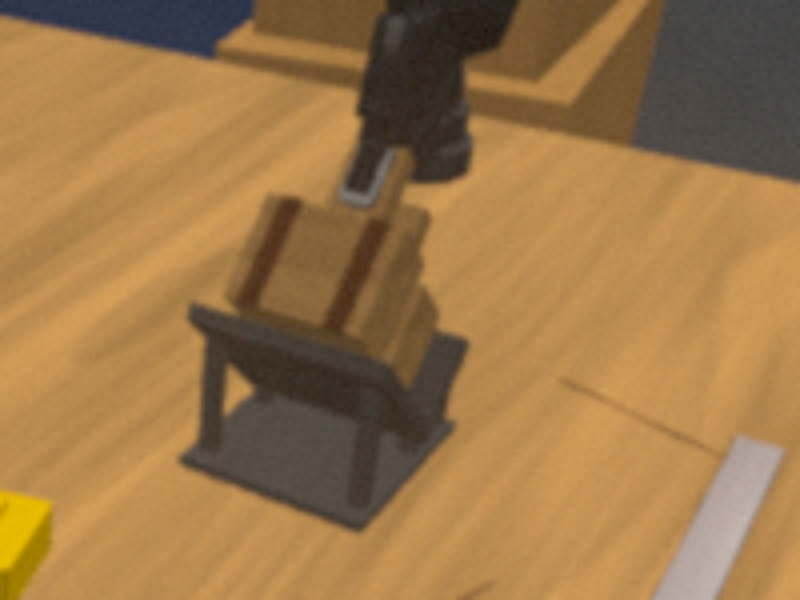

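13.5 mm from the surface and 8 mm up-slope. Closing most of that gently.

Emit:
{"op": "send_rows", "data": {
  "moves": [
    [[0,0.2,-0.4,0,0,0,255],[0,0.3,-0.7,0,0,0,255],[0,0.4,-0.9,0,0,0,255],[0,0.5,-1.1,0,0,0,255],[0,0.5,-1.2,0,0,0,255],[0,0.5,-1.2,0,0,0,255]]
  ]
}}

```text
time_s: 11.1
position: [582.8, 373.9, 270.6]
ee_rot: [0.924, -0.007, -0.002, 0.383]
force: [-1.3, 0.7, -1.2]
gripper_width: 19.7
```

```bash
python3 meas.py 7
```

```text
11.1 [582.75  373.921 270.633] [-1.285  0.669 -1.208] 19.735196886159237 [ 0.563  0.889  0.568  1.75  -0.634 -2.395]
scene box [579.732 217.597 115.144  -1.585   0.784  -0.001] 1416 0.81 done-frame [ -3.131   0.76  -57.601]
scene done [580.511 258.278  69.702  -1.582   0.826   0.012] 230 0.49 done-frame [0.231 0.518 3.302]
top box [580.925 216.903 114.998  -1.583   0.782   0.   ] 2108 0.57 done-frame [ -2.548  -0.443 -57.978]
top done [581.45  255.762  72.497  -1.584   0.783  -0.005] 590 0.38 done-frame [ 0.025 -0.454 -0.445]
both box [580.387 217.048 114.907  -1.584   0.783  -0.   ] 3526 0.74 done-frame [ -2.581   0.097 -57.815]
both done [581.034 256.022  72.25   -1.585   0.787  -0.005] 820 0.55 done-frame [ 0.02  -0.035 -0.091]
tool->box in done frame [ -3.635  -0.111 -57.06 ]
```

Emit:
{"op": "send_rows", "data": {
  "moves": [
    [[0,0.05,-0.1,0,0,0,255],[0,0,-0.2,0,0,0,255],[0,-0.06,-0.26,0,0,0,255],[0,-0.1,-0.32,0,0,0,255],[0,-0.1,-0.32,0,0,0,255]]
  ]
}}

```text
time_s: 11.82
position: [582.7, 373.1, 268.1]
ee_rot: [0.924, -0.007, -0.002, 0.383]
force: [-1.2, 2.0, 0.4]
gripper_width: 19.5
```

```bash
python3 meas.py 8
```

```text
11.825 [582.668 373.1   268.133] [-1.208  2.048  0.396] 19.46795885615192 [ 0.563  0.888  0.56   1.741 -0.635 -2.397]
scene box [579.759 216.03  111.767  -1.586   0.786   0.001] 1355 0.79 done-frame [  0.364   0.712 -56.321]
scene done [580.697 256.605  67.801  -1.572   0.826   0.019] 250 0.54 done-frame [2.756 0.309 3.465]
top box [580.895 216.234 112.258  -1.586   0.784  -0.001] 2088 0.57 done-frame [ -0.137  -0.421 -56.514]
top done [581.454 255.916  72.187  -1.585   0.784  -0.004] 587 0.37 done-frame [ 0.136 -0.456 -0.117]
both box [580.359 216.291 112.192  -1.587   0.784  -0.   ] 3444 0.71 done-frame [ -0.126   0.115 -56.431]
both done [581.018 256.321  71.837  -1.584   0.789  -0.006] 828 0.56 done-frame [ 0.1   -0.015  0.413]
tool->box in done frame [ -1.285  -0.189 -55.762]
```

The force shows the weight is now carried, and the pose is (-0.1, 0.1, -56.4) mm in the done frame. Releasing gradually to about 38 mm.

Emit:
{"op": "send_rows", "data": {
  "moves": [
    [[0,0,0,0,0,0,200],[0,0,0,0,0,0,190],[0,0,0,0,0,0,180],[0,0,0,0,0,0,165],[0,0,0,0,0,0,150],[0,0,0,0,0,0,145],[0,0,0,0,0,0,145]]
  ],
  "force": 20
}}

```text
time_s: 12.8
position: [582.6, 373.1, 268.1]
ee_rot: [0.924, -0.007, -0.002, 0.383]
force: [-0.6, 0.8, 0.4]
gripper_width: 36.8
```

```bash
python3 meas.py 9 x; python3 - <<'E'
import cv2,numpy as np
im=np.load("scene9.npz")['im'];cv2.imwrite("pics/c9.png",cv2.resize(im[70:220,250:450,::-1],(800,600)))
im=np.load("top9.npz")['im'];cv2.imwrite("pics/d9.png",cv2.resize(im[70:220,0:200,::-1],(800,600)))
E
```

```text
12.8 [582.633 373.121 268.091] [-0.579  0.758  0.431] 36.793100673404616 [ 0.563  0.888  0.56   1.741 -0.635 -2.397]
scene box [579.857 216.617 111.637  -1.582   0.783   0.001] 1338 0.76 done-frame [  0.041   0.622 -55.813]
scene done [580.588 268.272  80.017  -1.581   0.831   0.012] 251 0.41 done-frame [-14.13    0.573   3.075]
top box [580.986 216.439 111.904  -1.583   0.788  -0.003] 2065 0.55 done-frame [ -0.033  -0.509 -56.117]
top done [581.474 256.077  72.251  -1.585   0.787  -0.002] 579 0.36 done-frame [-0.025 -0.474 -0.048]
both box [580.485 216.535 111.798  -1.584   0.786  -0.002] 3402 0.69 done-frame [ -0.021  -0.007 -55.979]
both done [580.999 256.503  71.912  -1.585   0.792  -0.006] 826 0.58 done-frame [-0.081  0.006  0.488]
tool->box in done frame [ -1.27   -0.141 -55.745]
```

View pics/c9.png

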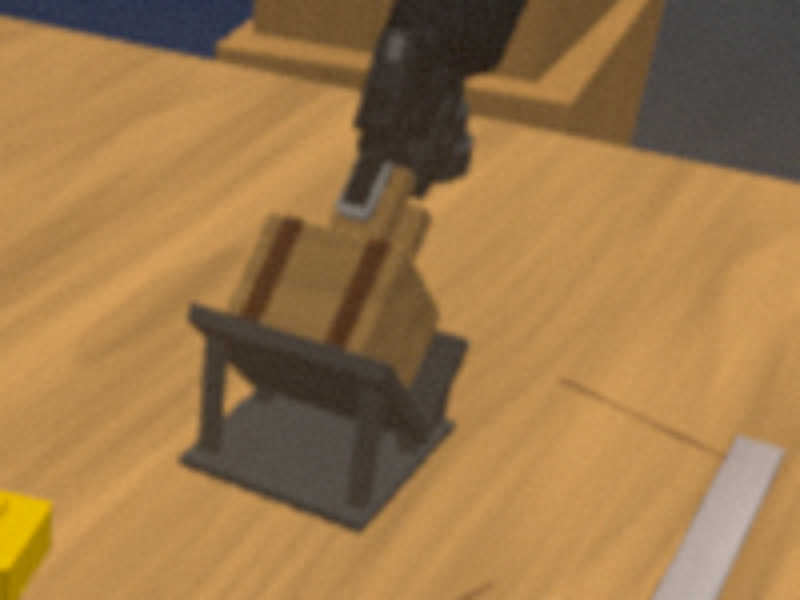

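View pics/d9.png

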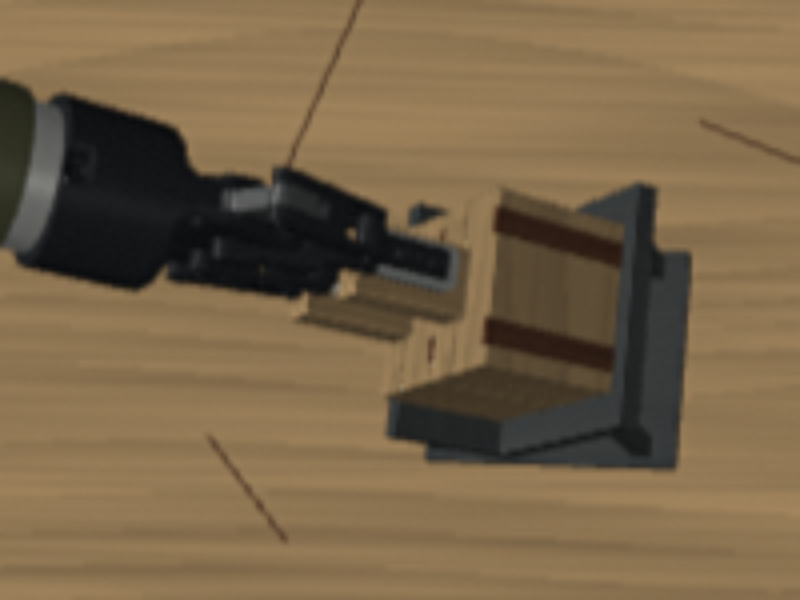

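The box is released and seated: (0, 0, -56.0) mm in the done frame. The pads at top crop (430,258) are clear of the handle on both sides. Retreating up along the slope.

Emit:
{"op": "send_rows", "data": {
  "moves": [
    [[0,0.4,0.4,0,0,0,145],[0,1,1,0,0,0,145],[0,1.7,1.7,0,0,0,145],[0,2.5,2.5,0,0,0,145],[0,3.3,3.3,0,0,0,145],[0,4.1,4.1,0,0,0,145],[0.1,4.9,4.9,0,0,0,145],[0.1,5.7,5.7,0,0,0,145],[0.1,6.5,6.5,0,0,0,145],[0.1,7,7,0,0,0,145]]
  ]
}}

```text
time_s: 14.15
position: [583.3, 443.9, 338.9]
ee_rot: [0.924, -0.007, -0.001, 0.382]
force: [0.2, -0.1, 0.0]
gripper_width: 37.0
```

```bash
python3 meas.py 10 x
```

```text
14.15 [583.316 443.923 338.931] [ 0.23  -0.068  0.014] 36.9620754427316 [ 0.639  1.054  1.064  2.124 -0.597 -2.317]
scene box [579.923 216.425 111.51   -1.581   0.785   0.007] 1485 0.72 done-frame [  0.266   0.553 -55.858]
scene done [580.73  256.977  67.24   -1.572   0.834   0.021] 250 0.54 done-frame [2.89  0.282 4.125]
top box [581.018 216.464 111.89   -1.584   0.786  -0.002] 2425 0.57 done-frame [ -0.041  -0.542 -56.089]
top done [581.422 255.717  72.521  -1.585   0.782  -0.001] 711 0.38 done-frame [ 0.04  -0.427 -0.494]
both box [580.526 216.527 111.804  -1.584   0.785   0.001] 3910 0.68 done-frame [ -0.02   -0.048 -55.989]
both done [580.999 256.18   72.114  -1.584   0.787  -0.004] 951 0.51 done-frame [0.004 0.002 0.118]
tool->box in done frame [-101.429   -0.131  -55.63 ]
```

View pics/scene10.png

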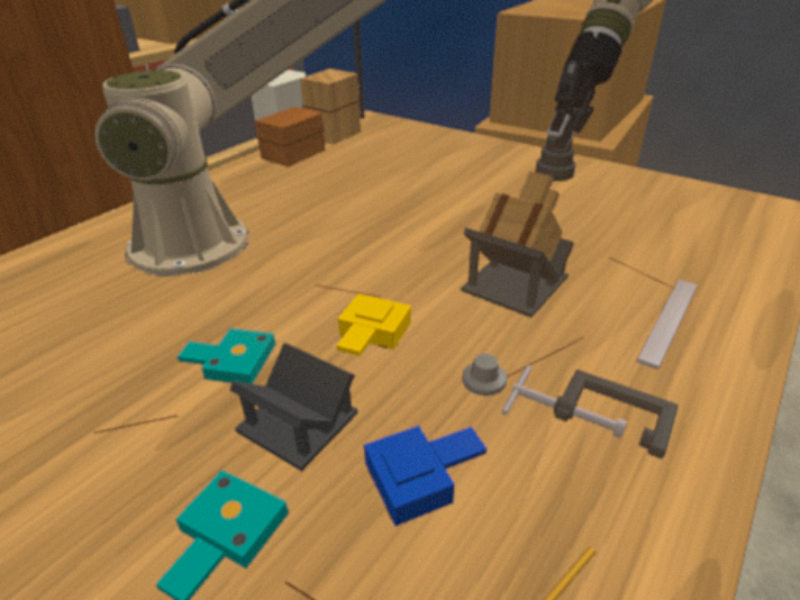

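View pics/top10.png

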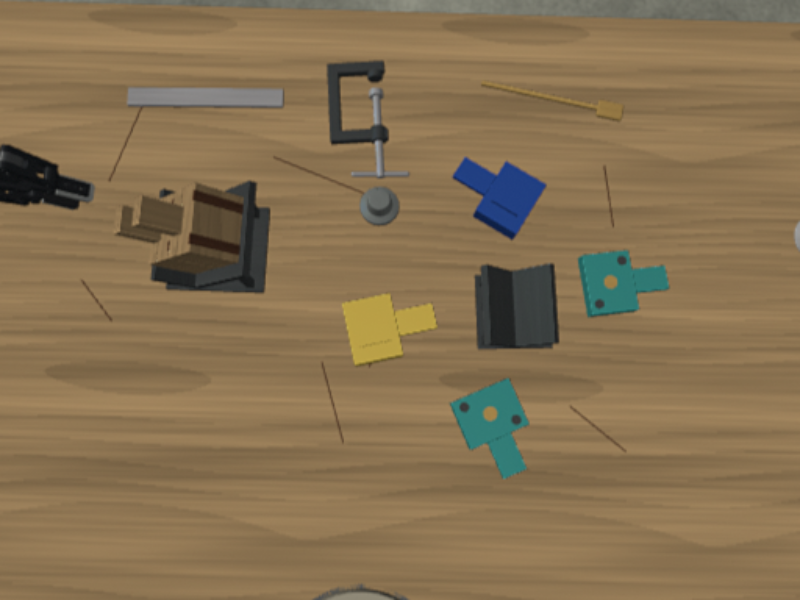

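The box lies stacked at top (210,225), cleats up, and the gripper at (45,180) is clear of both handles with force about zero. Handing in.

```bash
python3 - <<'E'
from cell import order
print(order.close_job())
E
```

```text
the job is handed in; nothing more can be done
None
```

I gripped the wooden box by its paired handles at 35 N and lifted it straight up. I turned it half over about the handle axis, set it lid down on the box in the long rack and let go. The job was handed in at about 14 s; no verdict is reported.

**Placement:** a fit from both cameras put the stacked box at (-0.0, -0.0, -56.0) mm in the done box's frame, with the axes within about 0.2 degrees. The box in the rack moved about 0.1 mm.

**Contact:** the gripper backed off about 100 mm up the slope, and the force on the tool read about zero.

**Disagreement:** with the done box mostly hidden, the scene camera alone gave stray fits for it (about 3 to 14 mm off). The top-camera and combined fits agreed with its starting pose within 0.5 mm, so I relied on those.

**Not measured separately:** I checked that base and lid stayed shut only through the whole-box fit (under 1 mm residual) and by eye.

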